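# Select the marked lamp on the spectrometer's lamp console

## Task

Push the pointer of the black rotary lamp selector round with a fingertip, gently and without pinching it, click by click in either direction, until it has clicked into the place marked by the yellow tag. Only then press the green key beside it fully down with a fingertip and let it come up again, so that this lamp and no other is switched on. Leave the selector on the yellow tag and all the glassware and other things standing where they are.

Things in the scene. Friction and masses are not known exactly. Their poses are not given: they have to be found in the camera images.
- console: beige box, 210 (x) by 380 (y) by 60 mm high, fixed to the bench, its position and yaw vary; origin at the centre of its underside; its x axis points away from the robot at yaw 0. The selector stands on its top at (0, +60 mm), the green key at (0, -85 mm)
- selector_axis (a point): point on the selector's vertical axis, 30 mm above the console's top (90 mm above the bench). Black disc 68 mm across, top 15 mm above the console; on it an upright pointer bar 12 mm wide, its flat sides from 15 to 41 mm above the console, reaching from 12 mm behind the axis to 62 mm in front, a white line on top. Push the bar's side, for instance 45 mm from the axis
- pointer_line (a point): point that turns with the selector: on the pointer's line, 80 mm from the axis (18 mm beyond the bar's tip), 4 mm above the console's top, so it lies over a tag's centre when the pointer is set to that tag
- selector (a joint): its angle, rad, growing clockwise seen from above. Eight click places: k (0 to 7) at k x 0.698; place 0 points 140 degrees anticlockwise of the console's x axis, place 7 140 degrees clockwise. Stops 0.12 rad beyond 0 and 7. Starts in one of places 2 to 5. Sprung: a click takes about 3 N at 45 mm; past half-way to the next place it snaps into it by itself and stays
- tag_yellow: yellow disc, 18 mm across, 3 mm thick, on the console's top at one of places 0, 1, 6 or 7, 80 mm from the selector's axis; marks the lamp to select; origin under its centre
- tag_red: red disc of that size at another of these four places
- tag_blue: blue disc of that size at another of these four places
- tag_white: white disc of that size at the last of these four places
- lamp_key_top (a point): centre of the top of the green round push key, 30 mm across, in a black housing on the console; pressed straight down
- lamp_key (a joint): travel of the green key, m: 0 up, 0.006 fully down, where it takes 5 N; springs back by itself
- flask_a: amber volumetric flask, 188 mm tall, bulb 68 mm across; bystander; origin under its base
- flask_b: a second such amber flask; bystander
- flask_c: a third such amber flask; bystander
- beaker: empty glass beaker, 66 mm across, 85 mm tall; bystander; origin under its base
- sample_cup: small white sample cup, 32 mm across, 30 mm tall, standing on the console; bystander; origin under its base
- reagent_jar: white jar with red cap, 56 mm across, 85 mm tall; bystander; origin under its base

How it is judged:
By the outcome, as a careful person would: the job done as asked, in the order asked, and still so for the second after the job is handed in, with the robot touching nothing.
It also fails if it takes over 51 s, if anything falls off the work surface, if the arm or the gripper's body presses on something with over 40 N, if the wrist force passes 120 N, or if a joint passes its speed limit or range.

## Robot

A 6-joint arm with a two-finger parallel gripper is mounted at the origin on the work surface. World frame = base frame: x ahead of the robot, y to its left, z up, the work surface at z = 0. Lengths are in m, angles in rad, forces in N, time in s.
With the tool pointing down it reaches from about 0.25 to 0.775 m from the base axis. Payload 4 kg.
Tool frame: the origin (TCP) lies at the very end of the fingers, on their centre line; the grasp point (between the pads) lies 19 mm behind it (arm.pinch_z is the distance from the TCP to the grasp point, in m); z points along the fingers, y is the line along which they close (so a half turn about z gives the same grasp; the last joint's range is limited). The gripper opens to 85 mm and grips with 20 to 120 N. Pads are 22 mm wide; open, the fingers measure 114 mm over their backs; the gripper's body (76 mm by 85 mm) begins 54 mm behind the grasp point. The pads swing forward as they close: fully open they stand 13 mm farther back than shut.
Start: joints at [-1.431, 0.087, 1.371, -0, 1.684, -0.103], TCP at [0.132, -0.534, 0.231] pointing down, gripper open.
Joint ranges: [-3.1, 3.1], [-0.76, 2.03], [0.27, 2.55], [-1.08, 4.22], [0.17, 2.65], [-2.57, 2.57]. Speed limits (rad/s): [2.79, 2.79, 3.14, 3.14, 3.14, 3.14].

## Interface

Orientations are given as a unit quaternion [w, x, y, z].
In Python, from plant import arm gives the robot as it stands. The module is installed in compiled form; this text tells all that it offers.
- The arm moves only by the tool send_rows, never from a script. Its argument "plan" is a list of rows, each a list of 7 numbers: the opening, from 0 (shut) to 1 (fully open), then the shift along the tool's x, y, z in cm, then the turn, a rotation vector about the tool's x, y, z in degrees. A call has 1 to 5 rows; each row shifts and turns the commanded pose from where the row before left it, along the tool's axes as they then stand; what a row does not reach is not made up. A row lasts 1/10 s, in which the tool goes at most 50 mm and 8.59 degrees, less where a joint would pass 70% of its speed; a pose out of reach is approached as far as the arm can. A call is refused whole if a number of a shift passes 5 or a number of a turn 8.59, either way. A call with a gripper value outside its range is refused whole. The fingers move at their own pace and stop on an object; "newtons" is the grip in N (left out, the last holds). Time passes only in rows, so rows that do not move let the fingers close. It gives the time, the measured TCP pose, the force, the opening and the grip force at its end, in the units of the state.
- arm.get_state(): the state, without advancing time (a new reading comes with each control period).
- arm.grab_frame(name): name is "scene" or "top" or "wrist"; returns (picture, depth): 400x640x3 uint8, red, green, blue; 400x640 float32, m along the optical axis (not along the pixel's ray), 0 where there is no reading.
- arm.camera_info(name): a dict with "intrinsics" (3x3 intrinsics, pixels), "k1" (the pictures are not rectified: a ray, as slopes to the right and down, at radius r is drawn at 1 + k1 r^2 times it, then the intrinsics apply), "rvec" (rotation vector, rad) and "tvec" (3), from world to camera coordinates, as OpenCV has them. Camera axes: x right, y down, z forward; pixel columns grow to the right and rows downward; lengths in m; the calibration is good to about 2 mm. A picture is of the moment at which its call begins: read the wrist's pose just before it. camera_info takes no time and is no camera call; for the wrist camera it gives the pose at the moment of the call.
- arm.sign_off(): hands the job in; it is judged then, once.
Trained networks look in the newest picture that a camera, given by its name, has taken for a name from the list of things; names that differ only in an ending like _2 or _b are one class to them, and where a whole thing is asked for, a point or a joint stands for the part that bears it (a point fixed in the world has none). Each returns a list of dicts, best first, with "p" (0 to 1); they miss things now and then, are a little off and sometimes report something else, mostly with a low value. They report only what shows in the picture. A call takes as long as a camera call.
- arm.find_in(camera, name): "location" ([x, y, z] in m, in the coordinates of the camera as it stood for that picture, good to about 4 mm: the middle of the surface that is visible of it).
The state is a dict: "t": time; "joint_pos": joint angles; "joint_vel": joint speeds; "joint_torque": joint torques, N m; "ee_pos": TCP position; "orientation": TCP orientation; "ft_force": force on the tool from outside, world axes, zero at the start; "moment": the same for the moment, N m; "grip_width": finger opening in m; "grip_force": force on a finger pad.
Only numpy, scipy, OpenCV 4.12 (cv2) and the standard library are available. Lean on these libraries where they do the work, as an engineer would, in place of code of your own. Each camera call takes 0.05 s, during which the arm holds its last target. There are 200 camera calls.

## Working session

There is one attempt and no reset: what is moved stays moved. The work goes in short steps, Python scripts to look and compute and a tool call to move; the robot and the scene stay as the last step left them, time stands still between calls to the robot, and variables do not carry over. Pictures are saved under pics/ and viewed, at most 10 in all, crops included, and the job is handed in when it is done.

Besides the shell and the picture viewer there is one more tool, called after "Emit:" as name(argument=value, ...) on one line, values as JSON. send_rows: Moves the arm, as the interface text tells. Its arguments: {"type":"object","properties":{"plan":{"type":"array"},"newtons":{"type":"number"}},"required":["plan"]}

```bash
mkdir -p pics
cat > h.py <<'E'
import numpy as np, cv2
from plant import arm
def pose(cam):
    c=arm.camera_info(cam); R=cv2.Rodrigues(np.array(c["rvec"],float))[0]; return c,R,np.array(c["tvec"],float).ravel()
def w(cam,loc):
    c,R,t=pose(cam); return R.T@(np.array(loc)-t)
def px2w(cam,u,v,z):
    c,R,t=pose(cam); K=np.array(c["intrinsics"]); k=c["k1"]
    q=cv2.undistortPoints(np.array([[[u,v]]],float),K,np.array([k,0,0,0.]))[0,0]
    d=R.T@np.array([q[0],q[1],1]); o=-R.T@t
    return o+d*(z-o[2])/d[2]
def w2px(cam,P):
    c,R,t=pose(cam); return cv2.projectPoints(np.array(P,float).reshape(-1,3),np.array(c["rvec"],float),t,np.array(c["intrinsics"]),np.array([c["k1"],0,0,0.]))[0].reshape(-1,2)
E
python3 - <<'E'
from h import *
for cam in ("top","scene"):
    p,d=arm.grab_frame(cam); cv2.imwrite(f"pics/{cam}0.png",p[:,:,::-1])
    if cam=="scene": continue
    for n in ["console","selector","tag_yellow","tag_red","tag_blue","tag_white","lamp_key","flask_a","beaker","sample_cup","reagent_jar","selector_axis","pointer_line","lamp_key_top"]:
        for r in arm.find_in(cam,n)[:3]:
            P=w(cam,r["location"]); print(n,round(r["p"],2),P.round(3),w2px(cam,P).round(0))
s=arm.get_state(); print(s["t"],s["ee_pos"],s["orientation"])
E
```

```text
console 0.56 [ 0.551 -0.036  0.057] [[358. 221.]]
selector 0.89 [0.569 0.025 0.075] [[333. 213.]]
tag_yellow 0.68 [ 0.549 -0.037  0.06 ] [[358. 221.]]
tag_yellow 0.59 [ 0.538 -0.051  0.067] [[364. 225.]]
tag_red 0.62 [0.527 0.085 0.063] [[310. 232.]]
lamp_key 0.59 [ 0.53  -0.113  0.083] [[391. 227.]]
lamp_key 0.5 [0.668 0.202 0.053] [[263. 180.]]
flask_a 0.86 [ 0.441 -0.296  0.052] [[465. 262.]]
flask_a 0.79 [0.588 0.229 0.054] [[252. 210.]]
flask_a 0.78 [0.666 0.203 0.052] [[263. 180.]]
beaker 0.69 [ 0.706 -0.105  0.047] [[381. 163.]]
sample_cup 0.62 [ 0.507 -0.182  0.078] [[420. 235.]]
reagent_jar 0.74 [0.722 0.047 0.084] [[323. 154.]]
reagent_jar 0.23 [0.666 0.206 0.052] [[262. 180.]]
selector_axis 0.84 [ 0.551 -0.032  0.06 ] [[356. 221.]]
pointer_line 0.89 [0.571 0.022 0.077] [[335. 212.]]
lamp_key_top 0.64 [ 0.53  -0.116  0.082] [[392. 227.]]
0.8 [ 0.13222328 -0.5338994   0.23136741] [ 7.81072739e-05  9.92639794e-01  1.21104228e-01 -1.14109652e-05]
```

View pics/top0.png

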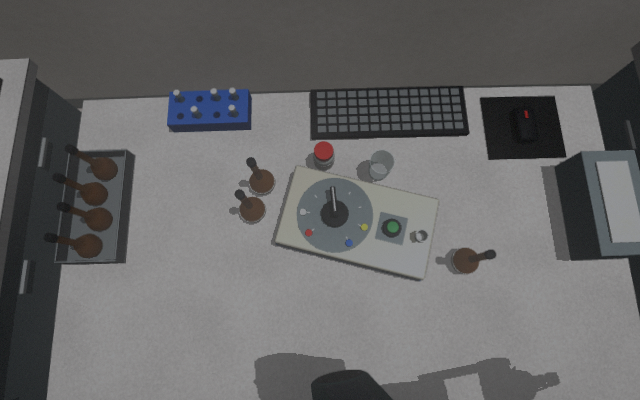

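View pics/scene0.png

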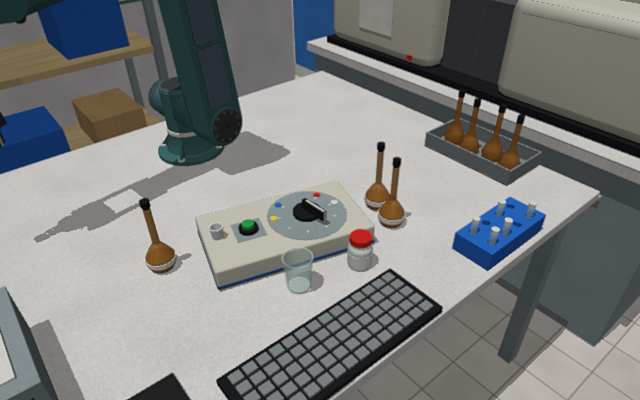

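The top picture shows the pointer running up from (335,213) to (334,187). The tags are white (304,212), red (309,232), blue (349,243) and yellow (364,227), the key is at (392,228) and the cup at (420,236). Next I fit the axis from the tag pixels.

Run:
```python
from h import *
from scipy.optimize import least_squares
p=cv2.imread("pics/top0.png")[:,:,::-1]; hsv=cv2.cvtColor(np.ascontiguousarray(p),cv2.COLOR_RGB2HSV).astype(int)
def cen(u,v,lo,hi,r=8):
    b=hsv[v-r:v+r+1,u-r:u+r+1]; m=(b[...,0]>=lo)&(b[...,0]<=hi)&(b[...,1]>120)&(b[...,2]>50)
    y,x=np.nonzero(m); return u-r+x.mean(),v-r+y.mean(),m.sum()
T={}
for n,u,v,lo,hi,z in [("red",309,232,0,8,.063),("blue",349,243,100,130,.063),("yellow",364,227,20,35,.063),("key",392,228,45,85,.08)]:
    c=cen(u,v,lo,hi); T[n]=px2w("top",c[0],c[1],z); print(n,np.round(c,1),T[n].round(4))
T["white"]=px2w("top",304,212,.063)
for n in T: print(n,T[n].round(4))
# model: axis (ax,ay), yaw; place k angle (ccw from x)=140-40k deg ; 
K={}
def res(q,k):
    r=[]
    for n,i in k.items():
        a=q[2]+np.radians(140-40*i); r+=list(T[n][:2]-q[:2]-.08*np.array([np.cos(a),np.sin(a)]))
    r+=list(T["key"][:2]-q[:2]-.145*np.array([np.sin(q[2]),-np.cos(q[2])]))
    return r
k={"white":0,"red":1,"blue":6,"yellow":7}
import itertools
for pm in itertools.permutations([0,1,6,7]):
    k=dict(zip(["white","red","blue","yellow"],pm)); s=least_squares(res,[.56,.02,0],args=(k,))
    if s.cost<3e-4: print(k,s.x,np.degrees(s.x[2]),s.cost,np.round(s.fun,4)); q=s.x
tip=px2w("top",334,187,.101); print("tip",tip, np.degrees(np.arctan2(tip[1]-q[1],tip[0]-q[0])-q[2]))
for i in range(8):
    print(i,(np.degrees(q[2])+140-40*i).round(1), w2px("top",[q[0]+.062*np.cos(q[2]+np.radians(140-40*i)),q[1]+.062*np.sin(q[2]+np.radians(140-40*i)),.101]).round(0))
cv2.imwrite("pics/crop.png",cv2.resize(p[150:290,230:480,::-1],None,fx=3.2,fy=3.2,interpolation=cv2.INTER_CUBIC))
```

```text
red [308.3 232.4  31. ] [0.5253 0.0886 0.063 ]
blue [348.6 242.5  33. ] [ 0.4972 -0.0099  0.063 ]
yellow [363.5 226.3  21. ] [ 0.5363 -0.0486  0.063 ]
key [nan nan  0.] [nan nan nan]
red [0.5253 0.0886 0.063 ]
blue [ 0.4972 -0.0099  0.063 ]
yellow [ 0.5363 -0.0486  0.063 ]
key [nan nan nan]
white [0.5771 0.0982 0.063 ]<stdin>:6: RuntimeWarning: Mean of empty slice.
  ret = ret.dtype.type(ret / rcount)
Traceback (most recent call last):
ValueError: Residuals are not finite in the initial point.
```

Run:
```python
from h import *
from scipy.optimize import least_squares
import itertools
p=cv2.imread("pics/top0.png")
g=p.astype(int); m=(g[...,1]>g[...,2]+25)&(g[...,1]>g[...,0]+15); m[:200]=0;m[250:]=0;m[:,:375]=0;m[:,410:]=0
y,x=np.nonzero(m); print(x.mean(),y.mean(),len(x))
T={"red":px2w("top",308.3,232.4,.063),"blue":px2w("top",348.6,242.5,.063),"yellow":px2w("top",363.5,226.3,.063),"white":px2w("top",304,212,.063),"key":px2w("top",x.mean(),y.mean(),.08)}
print("key",T["key"])
def res(q,k):
    r=[]
    for n,i in k.items():
        a=q[2]+np.radians(140-40*i); r+=list(T[n][:2]-q[:2]-.08*np.array([np.cos(a),np.sin(a)]))
    return r+list(T["key"][:2]-q[:2]-.145*np.array([np.sin(q[2]),-np.cos(q[2])]))
best=min((least_squares(res,[.56,.02,0],args=(dict(zip(["white","red","blue","yellow"],pm)),)).cost,pm) for pm in itertools.permutations([0,1,6,7]))
k=dict(zip(["white","red","blue","yellow"],best[1])); s=least_squares(res,[.56,.02,0],args=(k,)); q=s.x
print(k,q,np.degrees(q[2]),np.round(s.fun,4))
tip=px2w("top",334,187,.101); print("tip",tip, np.degrees(np.arctan2(tip[1]-q[1],tip[0]-q[0])-q[2]))
for i in range(8):
    a=q[2]+np.radians(140-40*i); print(i,np.degrees(a).round(1),w2px("top",[q[0]+.062*np.cos(a),q[1]+.062*np.sin(a),.101]).round(0))
cv2.imwrite("pics/crop.png",cv2.resize(p[150:290,230:480],None,fx=3.2,fy=3.2,interpolation=cv2.INTER_CUBIC))
```

```text
392.3738317757009 226.69158878504672 107
key [ 0.53015399 -0.11710793  0.08      ]
{'white': 1, 'red': 0, 'blue': 7, 'yellow': 6} [ 0.57003723  0.02184056 -0.27813458] -15.935937484656987 [-0.0012 -0.0032 -0.      0.0004  0.0001  0.0009  0.0012  0.0015 -0.0001
  0.0005]
tip [0.62897351 0.02202493 0.101     ] 16.115170385103614
0 124.1 [[314. 226.]]
1 84.1 [[309. 209.]]
2 44.1 [[317. 193.]]
3 4.1 [[332. 186.]]
4 -35.9 [[349. 190.]]
5 -75.9 [[360. 204.]]
6 -115.9 [[359. 221.]]
7 -155.9 [[347. 234.]]
```

View pics/crop.png

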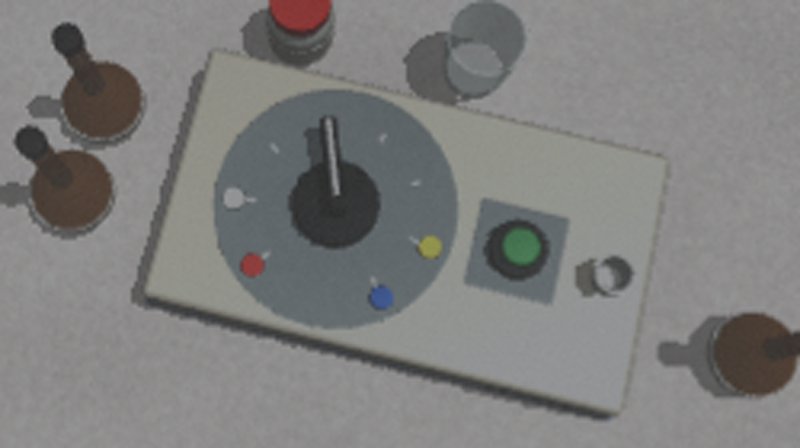

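The fit has residuals of 3 mm or less. The axis is at (0.570, 0.022), the yaw is -15.9°, the pointer is at place 3 (world +4°) and yellow is at place 6 (world -116°). That means three clicks clockwise. I'll push with the shut fingers' 22 mm side, turning the tool with the bar.

```bash
cat >> h.py <<'E'
def rows(wps,start=None,op=0):
    """wps: (x,y,z,yawdeg,nrows); prints rounded rows, tracking rounding errors"""
    s=arm.get_state(); o=s["orientation"]
    P=np.array(s["ee_pos"],float) if start is None else np.array(start[:3],float)
    y=np.degrees(2*np.arctan2(o[2],o[1])) if start is None else start[3]
    y=(y+180)%360-180
    print("t",round(s["t"],2),"pose",P.round(4),round(y,1),"F",np.round(s["ft_force"],1))
    out=[]
    for X in wps:
        n=X[4]; A=P.copy(); ya=y
        for i in range(1,n+1):
            D=A+(np.array(X[:3])-A)*i/n-P; c,sn=np.cos(np.radians(y)),np.sin(np.radians(y))
            l=np.round(100*np.array([c*D[0]+sn*D[1],sn*D[0]-c*D[1],-D[2]]),1); t=round(-(ya+(X[3]-ya)*i/n-y),1)
            out.append([op,*[float(v) for v in l],0,0,float(t)])
            l=l/100; P=P+np.array([c*l[0]+sn*l[1],sn*l[0]-c*l[1],-l[2]]); y-=t
    for i in range(0,len(out),5): print(out[i:i+5])
    print("end",P.round(4),round(y,1))
Q=np.array([.570,.022])
def bar(adeg,r=.045,gap=.017,z=.082,n=1,yawoff=90):
    """TCP beside bar (anticlockwise side) when bar points at world angle adeg"""
    a=np.radians(adeg); p=Q+r*np.array([np.cos(a),np.sin(a)])+gap*np.array([-np.sin(a),np.cos(a)])
    return (p[0],p[1],z,adeg+yawoff,n)
E
python3 - <<'E'
from h import *
b=bar(4.1,gap=.032)
rows([(.30,-.32,.25,40,6),(b[0],b[1],.2,94,9)])
E
```

```text
t 0.8 pose [ 0.1322 -0.5339  0.2314] 13.9 F [-0.1  0.4  0. ]
[[0, 3.6, -2.8, -0.3, 0, 0, -4.3], [0, 3.7, -2.5, -0.3, 0, 0, -4.4], [0, 4.0, -2.2, -0.3, 0, 0, -4.3], [0, 4.1, -1.9, -0.3, 0, 0, -4.4], [0, 4.2, -1.6, -0.4, 0, 0, -4.3]]
[[0, 4.4, -1.3, -0.3, 0, 0, -4.4], [0, 5.4, -1.0, 0.6, 0, 0, -6.0], [0, 5.4, -0.4, 0.5, 0, 0, -6.0], [0, 5.4, 0.2, 0.6, 0, 0, -6.0], [0, 5.4, 0.7, 0.5, 0, 0, -6.0]]
[[0, 5.3, 1.3, 0.6, 0, 0, -6.0], [0, 5.1, 1.8, 0.6, 0, 0, -6.0], [0, 4.9, 2.4, 0.5, 0, 0, -6.0], [0, 4.7, 2.8, 0.6, 0, 0, -6.0], [0, 4.3, 3.4, 0.5, 0, 0, -6.0]]
end [0.613  0.0575 0.2004] 94.0
```

Emit:
send_rows(plan=[[0,3.6,-2.8,-0.3,0,0,-4.3],[0,3.7,-2.5,-0.3,0,0,-4.4],[0,4.0,-2.2,-0.3,0,0,-4.3],[0,4.1,-1.9,-0.3,0,0,-4.4],[0,4.2,-1.6,-0.4,0,0,-4.3]], newtons=20)

```text
t: 1.3
ee_pos: [0.2725, -0.3545, 0.2475]
orientation: [0.0, 0.952, 0.307, 0.0]
ft_force: [1.1, -0.1, -0.4]
grip_width: 0.0122
grip_force: 0.0
```

Run:
```python
from h import *
b=bar(4.1,gap=.032)
rows([(b[0],b[1],.2,94,13)])
```

```text
t 1.3 pose [ 0.2725 -0.3545  0.2475] 35.8 F [ 1.1 -0.1 -0.4]
[[0, 4.0, -1.0, 0.4, 0, 0, -4.5], [0, 4.0, -0.8, 0.3, 0, 0, -4.5], [0, 4.1, -0.4, 0.4, 0, 0, -4.4], [0, 4.1, -0.1, 0.4, 0, 0, -4.5], [0, 4.1, 0.3, 0.3, 0, 0, -4.5]]
[[0, 4.1, 0.5, 0.4, 0, 0, -4.5], [0, 4.0, 0.9, 0.4, 0, 0, -4.5], [0, 3.9, 1.2, 0.3, 0, 0, -4.4], [0, 3.9, 1.4, 0.4, 0, 0, -4.5], [0, 3.7, 1.8, 0.4, 0, 0, -4.5]]
[[0, 3.5, 2.1, 0.3, 0, 0, -4.5], [0, 3.4, 2.3, 0.4, 0, 0, -4.5], [0, 3.2, 2.6, 0.4, 0, 0, -4.4]]
end [0.6126 0.0574 0.1995] 94.0
```

Emit:
send_rows(plan=[[0,4.0,-1.0,0.2,0,0,-4.5],[0,4.0,-0.8,0.2,0,0,-4.5],[0,4.1,-0.4,0.2,0,0,-4.4],[0,4.1,-0.1,0.4,0,0,-4.5],[0,4.1,0.3,0.5,0,0,-4.5]])

```text
t: 1.8
ee_pos: [0.4042, -0.1969, 0.2327]
orientation: [0.001, 0.874, 0.486, 0.0]
ft_force: [-0.7, -0.8, -0.7]
grip_width: 0.0001
grip_force: 0.0
```

Emit:
send_rows(plan=[[0,4.1,0.5,0.5,0,0,-4.5],[0,4.0,0.9,0.5,0,0,-4.5],[0,3.9,1.2,0.5,0,0,-4.4],[0,3.9,1.4,0.4,0,0,-4.5],[0,3.7,1.8,0.4,0,0,-4.5]])

```text
t: 2.3
ee_pos: [0.5349, -0.038, 0.2093]
orientation: [0.0, 0.763, 0.647, 0.0]
ft_force: [1.1, 0.1, 0.1]
grip_width: -0.0007
grip_force: 0.0
```

Emit:
send_rows(plan=[[0,3.3,2.0,0.3,0,0,-4.5],[0,3.2,2.2,0.4,0,0,-4.5],[0,3.0,2.4,0.4,0,0,-4.4],[0,0,0,0,0,0,0],[0,0,0,0,0,0,0]])

```text
t: 2.8
ee_pos: [0.6083, 0.0498, 0.1975]
orientation: [-0.0, 0.683, 0.731, -0.001]
ft_force: [0.9, 0.0, 0.5]
grip_width: 0.0001
grip_force: 0.0
```

Run:
```python
from h import *
p,d=arm.grab_frame("wrist"); cv2.imwrite("pics/w1.png",p[:,:,::-1])
a=np.radians(4.1);u=np.array([np.cos(a),np.sin(a)])
print(w2px("wrist",[[*Q,.101],[*(Q+.062*u),.101],[*(Q-.012*u),.101],[.530,-.117,.08],[.5363,-.0486,.063]]).round(0))
b=bar(4.1,gap=.032)
rows([(b[0],b[1],.082,94.1,5)])
```

```text
[[275. 229.]
 [348. 229.]
 [261. 229.]
 [238. 340.]
 [246. 276.]]
t 2.85 pose [0.6081 0.0489 0.1981] 93.8 F [-0.1 -0.6  0.5]
[[0, 0.2, 0.1, 2.3, 0, 0, -0.1], [0, 0.1, 0.1, 2.3, 0, 0, -0.0], [0, 0.2, 0.1, 2.4, 0, 0, -0.1], [0, 0.1, 0.1, 2.3, 0, 0, -0.0], [0, 0.2, 0.1, 2.3, 0, 0, -0.1]]
end [0.6125 0.0573 0.0821] 94.1
```

View pics/w1.png

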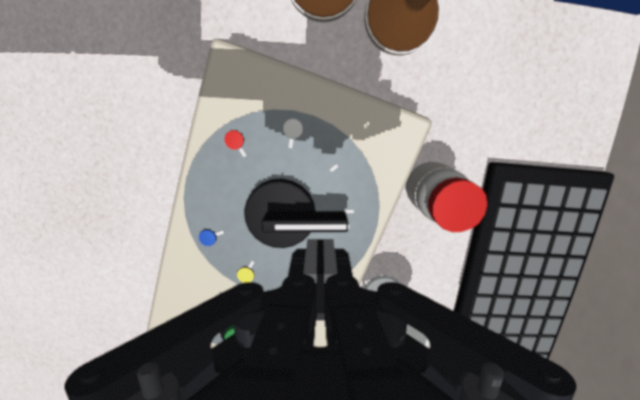

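The wrist view shows the white line at about (275–348, 227), where I predicted (261–348, 229), so the model holds. The space on the far-left side of the bar is free, so I go down beside it.

Emit:
send_rows(plan=[[0,0.5,0.2,2.3,0,0,0],[0,0.3,0.2,2.3,0,0,0],[0,0,0,2.4,0,0,0],[0,0,0,2.3,0,0,0],[0,0,0,2.3,0,0,0]])

```text
t: 3.35
ee_pos: [0.6114, 0.0559, 0.0824]
orientation: [0.001, 0.684, 0.729, 0.0]
ft_force: [0.1, 0.2, 0.1]
grip_width: 0.0002
grip_force: 0.0
```

Run:
```python
from h import *
rows([bar(4,n=3,z=.083)]+[bar(a,z=.083) for a in range(-1,-107,-5)])
```

```text
t 3.35 pose [0.6114 0.0559 0.0824] 93.7 F [0.1 0.2 0.1]
[[0, -0.5, 0.0, -0.0, 0, 0, -0.1], [0, -0.4, 0.1, -0.0, 0, 0, -0.1], [0, -0.5, 0.0, -0.1, 0, 0, -0.1], [0, -0.4, 0.2, 0.0, 0, 0, 5.0], [0, -0.4, 0.1, 0.0, 0, 0, 5.0]]
[[0, -0.4, 0.1, 0.0, 0, 0, 5.0], [0, -0.4, 0.2, 0.0, 0, 0, 5.0], [0, -0.4, 0.1, 0.0, 0, 0, 5.0], [0, -0.4, 0.1, 0.0, 0, 0, 5.0], [0, -0.4, 0.2, 0.0, 0, 0, 5.0]]
[[0, -0.4, 0.1, 0.0, 0, 0, 5.0], [0, -0.4, 0.1, 0.0, 0, 0, 5.0], [0, -0.4, 0.1, 0.0, 0, 0, 5.0], [0, -0.4, 0.2, 0.0, 0, 0, 5.0], [0, -0.4, 0.1, 0.0, 0, 0, 5.0]]
[[0, -0.4, 0.1, 0.0, 0, 0, 5.0], [0, -0.4, 0.2, 0.0, 0, 0, 5.0], [0, -0.4, 0.1, 0.0, 0, 0, 5.0], [0, -0.4, 0.1, 0.0, 0, 0, 5.0], [0, -0.4, 0.1, 0.0, 0, 0, 5.0]]
[[0, -0.4, 0.2, 0.0, 0, 0, 5.0], [0, -0.4, 0.1, 0.0, 0, 0, 5.0], [0, -0.4, 0.1, 0.0, 0, 0, 5.0], [0, -0.4, 0.2, 0.0, 0, 0, 5.0], [0, -0.4, 0.1, 0.0, 0, 0, 5.0]]
end [ 0.5736 -0.026   0.0834] -16.0
```

Emit:
send_rows(plan=[[0,-0.5,0.0,0,0,0,0],[0,-0.4,0.1,0,0,0,0],[0,-0.5,0.0,0,0,0,0],[0,-0.4,0.2,0.0,0,0,5.0],[0,-0.4,0.1,0.0,0,0,5.0]])

```text
t: 3.85
ee_pos: [0.6178, 0.0356, 0.0844]
orientation: [0.001, 0.746, 0.666, 0.001]
ft_force: [0.2, 1.5, -0.7]
grip_width: -0.0001
grip_force: 0.7
```

Emit:
send_rows(plan=[[0,-0.4,0.1,0.0,0,0,5.0],[0,-0.4,0.2,0.0,0,0,5.0],[0,-0.4,0.1,0.0,0,0,5.0],[0,-0.4,0.1,0.0,0,0,5.0],[0,-0.4,0.2,0.0,0,0,5.0]])

```text
t: 4.35
ee_pos: [0.6192, 0.0137, 0.0847]
orientation: [0.001, 0.872, 0.489, 0.002]
ft_force: [0.5, 0.3, 0.4]
grip_width: 0.0001
grip_force: 0.0
```

Run:
```python
from h import *
p,d=arm.grab_frame("wrist"); cv2.imwrite("pics/w2.png",p[:,:,::-1])
for g in (-36,):
    a=np.radians(g);u=np.array([np.cos(a),np.sin(a)]); print(w2px("wrist",[[*(Q+.062*u),.101],[*(Q-.012*u),.101]]).round(0))
rows([bar(-36,z=.083)]+[bar(a,z=.083) for a in range(-41,-107,-5)])
```

```text
[[354. 313.]
 [203. 302.]]
t 4.4 pose [0.6192 0.0129 0.0847] 58.4 F [-0.5 -0.4  0.7]
[[0, -0.5, -0.1, 0.2, 0, 0, 4.4], [0, -0.4, 0.2, -0.0, 0, 0, 5.0], [0, -0.4, 0.1, -0.0, 0, 0, 5.0], [0, -0.4, 0.1, -0.0, 0, 0, 5.0], [0, -0.3, 0.2, -0.0, 0, 0, 5.0]]
[[0, -0.5, 0.1, -0.0, 0, 0, 5.0], [0, -0.4, 0.1, -0.0, 0, 0, 5.0], [0, -0.3, 0.1, -0.0, 0, 0, 5.0], [0, -0.4, 0.2, -0.0, 0, 0, 5.0], [0, -0.4, 0.1, -0.0, 0, 0, 5.0]]
[[0, -0.4, 0.2, -0.0, 0, 0, 5.0], [0, -0.4, 0.1, -0.0, 0, 0, 5.0], [0, -0.4, 0.1, -0.0, 0, 0, 5.0], [0, -0.4, 0.2, -0.0, 0, 0, 5.0], [0, -0.4, 0.1, -0.0, 0, 0, 5.0]]
end [ 0.5743 -0.0261  0.0827] -16.0
```

View pics/w2.png

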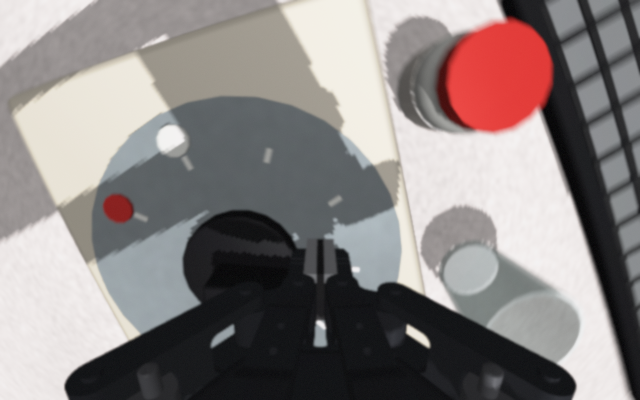

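The first click is done: the finger carries no force and the bar has run ahead under the gripper, near (200–290, 265). I continue round.

Emit:
send_rows(plan=[[0,-0.5,-0.1,0.2,0,0,4.4],[0,-0.4,0.2,0,0,0,5.0],[0,-0.4,0.1,0,0,0,5.0],[0,-0.4,0.1,0,0,0,5.0],[0,-0.3,0.2,0,0,0,5.0]])

```text
t: 4.9
ee_pos: [0.6099, -0.0047, 0.0826]
orientation: [0.001, 0.956, 0.295, 0.002]
ft_force: [0.2, -0.1, -0.0]
grip_width: 0.0
grip_force: 0.1
```

Emit:
send_rows(plan=[[0,-0.5,0.1,0,0,0,5.0],[0,-0.4,0.1,0,0,0,5.0],[0,-0.3,0.1,0,0,0,5.0],[0,-0.4,0.2,0,0,0,5.0],[0,0,0,0,0,0,0]])

```text
t: 5.4
ee_pos: [0.5981, -0.0164, 0.0823]
orientation: [0.0, 0.992, 0.126, 0.002]
ft_force: [1.9, 1.3, 1.0]
grip_width: 0.0
grip_force: 0.9
```

Run:
```python
from h import *
p,d=arm.grab_frame("top"); cv2.imwrite("pics/t3.png",cv2.resize(p[150:290,230:480,::-1],None,fx=3.2,fy=3.2,interpolation=cv2.INTER_CUBIC))
rows([bar(a,z=.083) for a in range(-81,-107,-5)])
```

```text
t 5.45 pose [ 0.5982 -0.0163  0.0823] 14.5 F [2.5 0.4 1.3]
[[0, -0.5, 0.2, -0.1, 0, 0, 5.5], [0, -0.4, 0.2, 0.0, 0, 0, 5.0], [0, -0.4, 0.1, 0.0, 0, 0, 5.0], [0, -0.4, 0.1, 0.0, 0, 0, 5.0], [0, -0.4, 0.2, 0.0, 0, 0, 5.0]]
[[0, -0.4, 0.1, 0.0, 0, 0, 5.0]]
end [ 0.574  -0.0261  0.0833] -16.0
```

View pics/t3.png

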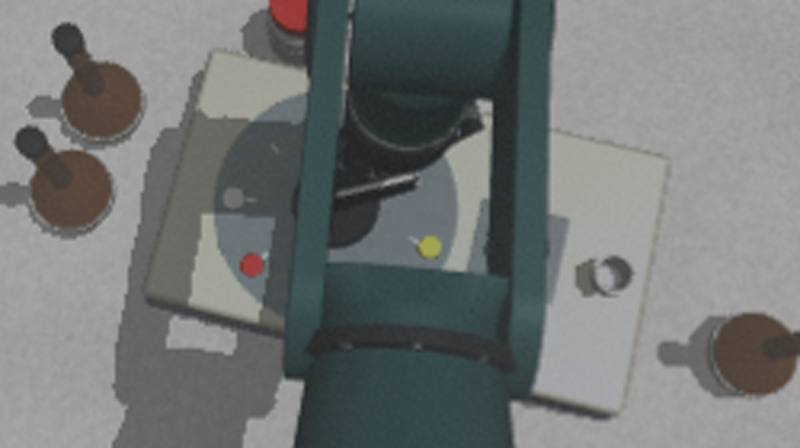

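The bar shows from (335,195) to (415,182), which is place 5. One more click to go.

Emit:
send_rows(plan=[[0,-0.4,0.2,0,0,0,5.5],[0,-0.4,0.2,0.0,0,0,5.0],[0,-0.4,0.1,0.0,0,0,5.0],[0,-0.4,0.1,0.0,0,0,5.0],[0,0,0,0,0,0,0]])

```text
t: 5.95
ee_pos: [0.5819, -0.0242, 0.0811]
orientation: [0.0, 0.999, -0.052, 0.0]
ft_force: [-0.3, -0.6, 0.8]
grip_width: -0.0
grip_force: 0.0
```

Run:
```python
from h import *
rows([bar(-102,z=.083,n=2),bar(-106,z=.083)])
```

```text
t 5.95 pose [ 0.5819 -0.0242  0.0811] -6.0 F [-0.3 -0.6  0.8]
[[0, -0.2, 0.1, -0.1, 0, 0, 3.0], [0, -0.2, 0.1, -0.1, 0, 0, 3.0], [0, -0.4, 0.1, 0.0, 0, 0, 4.0]]
end [ 0.5736 -0.0258  0.0831] -16.0
```

The force dropped to about zero at half-way, so it has probably snapped over. I back off, rise and look.

Emit:
send_rows(plan=[[0,1.0,0,0,0,0,0],[0,1.0,0,-0.5,0,0,0],[0,0,0,-3.0,0,0,0],[0,0,0,-4.0,0,0,0],[0,0,0,-4.0,0,0,0]])

```text
t: 6.45
ee_pos: [0.6022, -0.026, 0.1959]
orientation: [0.0, 0.999, -0.052, -0.001]
ft_force: [0.4, 0.9, -0.2]
grip_width: 0.0002
grip_force: 0.0
```

Run:
```python
from h import *
p,d=arm.grab_frame("wrist"); cv2.imwrite("pics/w4.png",p[:,:,::-1])
for g in (-75.9,-115.9,-155.9):
    a=np.radians(g);u=np.array([np.cos(a),np.sin(a)]); print(g,w2px("wrist",[[*(Q+.062*u),.101],[*(Q-.012*u),.101]]).round(0).tolist())
print("key",w2px("wrist",[.530,-.117,.08]))
for r in arm.find_in("wrist","lamp_key_top")[:2]: print("key",r["p"],w("wrist",r["location"]))
rows([(.530,-.117,.16,-16,4)])
```

```text
-75.9 [[337.0, 219.0], [259.0, 246.0]]
-115.9 [[336.0, 263.0], [258.0, 238.0]]
-155.9 [[307.0, 294.0], [263.0, 231.0]]
key [[420.48792017 256.54935134]]
key 0.61 [ 0.53975381 -0.11078384  0.08636526]
t 6.55 pose [ 0.6061 -0.0264  0.2038] -5.9 F [ 0.4 -0.   0.2]
[[0, -1.7, 2.4, 1.1, 0, 0, 2.5], [0, -1.5, 2.6, 1.1, 0, 0, 2.5], [0, -1.4, 2.5, 1.1, 0, 0, 2.5], [0, -1.4, 2.7, 1.1, 0, 0, 2.6]]
end [ 0.5296 -0.117   0.1598] -16.0
```

View pics/w4.png

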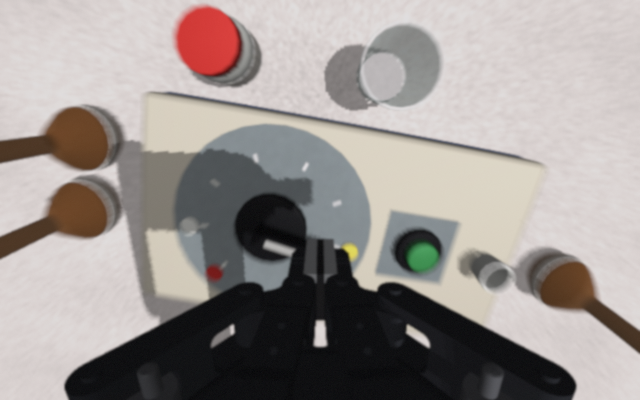

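The white line runs (265,243)→(295,252), which matches the place 6 prediction (258,238)→(336,263), right by the yellow tag at (350,252). The key at (422,257) agrees with its prediction (420,257). I turn the finger plane away from the cup and go over the key.

Run:
```python
from h import *
p,d=arm.grab_frame("wrist"); c,R,t=pose("wrist"); K=np.array(c["intrinsics"])
z=np.median(d[252:262,417:428]); q=cv2.undistortPoints(np.array([[[422,257.]]]),K,np.array([c["k1"],0,0,0.]))[0,0]
print("key depth pt",R.T@(np.array([q[0]*z,q[1]*z,z])-t))
rows([(.5305,-.117,.15,74,10)])
```

```text
key depth pt [ 0.52958859 -0.11710082  0.07842465]
t 6.6 pose [ 0.6047 -0.0263  0.2002] -6.0 F [-0.5 -0.8 -0.3]
[[0, -0.6, 1.0, 0.5, 0, 0, -8.0], [0, -0.8, 0.9, 0.5, 0, 0, -8.0], [0, -0.9, 0.7, 0.5, 0, 0, -8.0], [0, -1.0, 0.6, 0.5, 0, 0, -8.0], [0, -1.1, 0.5, 0.5, 0, 0, -8.0]]
[[0, -1.1, 0.4, 0.5, 0, 0, -8.0], [0, -1.1, 0.2, 0.5, 0, 0, -8.0], [0, -1.2, -0.0, 0.5, 0, 0, -8.0], [0, -1.2, -0.2, 0.5, 0, 0, -8.0], [0, -1.1, -0.3, 0.5, 0, 0, -8.0]]
end [ 0.5304 -0.1169  0.1502] 74.0
```

Emit:
send_rows(plan=[[0,-0.6,1.0,0.5,0,0,-8.0],[0,-0.8,0.9,0.5,0,0,-8.0],[0,-0.9,0.7,0.5,0,0,-8.0],[0,-1.0,0.6,0.5,0,0,-8.0],[0,-1.1,0.5,0.5,0,0,-8.0]])

```text
t: 7.1
ee_pos: [0.5634, -0.0712, 0.1682]
orientation: [-0.001, 0.955, 0.295, -0.001]
ft_force: [-0.4, 0.6, 0.2]
grip_width: -0.0
grip_force: 0.0
```

Emit:
send_rows(plan=[[0,-1.1,0.4,0.5,0,0,-8.0],[0,-1.1,0.2,0.5,0,0,-8.0],[0,-1.2,0,0.5,0,0,-8.0],[0,-1.2,-0.2,0.5,0,0,-8.0],[0,-1.1,-0.3,0.5,0,0,-8.0]])

```text
t: 7.6
ee_pos: [0.5265, -0.1167, 0.1433]
orientation: [-0.001, 0.797, 0.604, -0.001]
ft_force: [0.5, 0.3, 0.2]
grip_width: 0.0003
grip_force: 0.0
```

Run:
```python
from h import *
rows([(.5300,-.117,.09,74,4)])
```

```text
t 7.6 pose [ 0.5265 -0.1167  0.1433] 74.3 F [0.5 0.3 0.2]
[[0, 0.0, 0.1, 1.3, 0, 0, 0.1], [0, 0.0, 0.1, 1.4, 0, 0, 0.1], [0, 0.0, 0.1, 1.3, 0, 0, 0.1], [0, 0.1, 0.0, 1.3, 0, 0, 0.0]]
end [ 0.5296 -0.1165  0.0903] 74.0
```

Emit:
send_rows(plan=[[0,0,0.1,1.3,0,0,0],[0,0,0.1,1.4,0,0,0],[0,0,0.1,1.3,0,0,0],[0,0,0,1.2,0,0,0],[0,0,0,0,0,0,0]])

```text
t: 8.1
ee_pos: [0.5286, -0.1163, 0.0901]
orientation: [-0.002, 0.799, 0.601, -0.002]
ft_force: [-1.4, 0.4, -0.9]
grip_width: -0.0002
grip_force: 0.0
```

Run:
```python
from h import *
rows([(.5300,-.117,.078,74,2)])
```

```text
t 8.1 pose [ 0.5286 -0.1163  0.0901] 73.9 F [-1.4  0.4 -0.9]
[[0, -0.0, 0.1, 0.6, 0, 0, -0.0], [0, -0.0, 0.1, 0.6, 0, 0, -0.1]]
end [ 0.5305 -0.1169  0.0781] 74.0
```

Key top is near z 0.079, so fully down is near 0.073. I press slowly, watching the force.

Emit:
send_rows(plan=[[0,0,0.1,0.5,0,0,0],[0,0,0,0.5,0,0,0],[0,0,0,0.3,0,0,0],[0,0,0,0.2,0,0,0],[0,0,0,0,0,0,0]])

```text
t: 8.6
ee_pos: [0.5315, -0.1175, 0.079]
orientation: [0.001, 0.799, 0.601, 0.0]
ft_force: [-0.2, 0.7, 4.2]
grip_width: 0.0001
grip_force: 1.5
```

Emit:
send_rows(plan=[[0,0,0,0.2,0,0,0],[0,0,0,0.2,0,0,0],[0,0,0,0.2,0,0,0],[0,0,0,0,0,0,0]])

```text
t: 9.0
ee_pos: [0.5317, -0.1176, 0.0759]
orientation: [0.001, 0.799, 0.601, 0.001]
ft_force: [-5.6, 2.1, 16.2]
grip_width: 0.0
grip_force: 8.1
```

Emit:
send_rows(plan=[[0,0,0,-1.0,0,0,0],[0,0,0,-1.5,0,0,0],[0,0,0,-4.0,0,0,0],[0,0,0,-4.5,0,0,0],[0,0,0,-3.0,0,0,0]])

```text
t: 9.5
ee_pos: [0.5316, -0.1179, 0.2157]
orientation: [0.001, 0.799, 0.601, 0.001]
ft_force: [-0.0, 0.2, 0.9]
grip_width: 0.0002
grip_force: 0.0
```

Run:
```python
from h import *
p,d=arm.grab_frame("wrist"); cv2.imwrite("pics/w5.png",p[:,:,::-1])
print(arm.get_state()["ee_pos"],w2px("wrist",[[.53,-.117,.08],[.536,-.0486,.063]]))
```

```text
[ 0.53371198 -0.1185177   0.22134014] [[315.57530253 187.04243639]
 [301.4675991  114.52039227]]
```

View pics/w5.png

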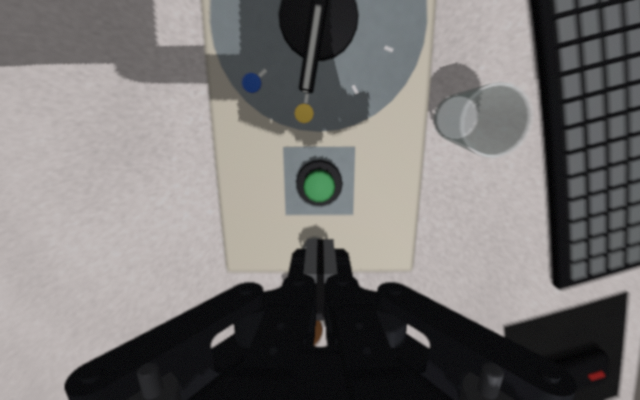

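The pointer line (315,5)→(307,90) ends at the yellow tag (304,113), and the key (319,187) is up again. I check the press depth against the housing's height in the depth picture before handing in.

Run:
```python
from h import *
p,d=arm.grab_frame("wrist"); c,R,t=pose("wrist"); K=np.array(c["intrinsics"])
def H(u,v):
    z=d[v,u]; q=cv2.undistortPoints(np.array([[[u,v]]],float),K,np.array([c["k1"],0,0,0.]))[0,0]; return (R.T@(np.array([q[0]*z,q[1]*z,z])-t)).round(4)
cy=int(round(w2px("wrist",[.53,-.117,.08])[0,1]))
print(cy,"console",H(250,cy+30))
for u in range(284,358,4): print(u,H(u,cy),p[cy,u])
for v in range(cy-36,cy+32,6): print("v",v,H(319,v)[2],p[v,319])
print(arm.get_state()["t"])
```

```text
188 console [ 0.4514 -0.1348  0.0575]
284 [ 0.4964 -0.1138  0.0569] [125 131 134]
288 [ 0.5004 -0.1149  0.0571] [122 129 134]
292 [ 0.5042 -0.1163  0.0561] [119 126 130]
296 [ 0.5099 -0.1147  0.068 ] [46 47 49]
300 [ 0.5138 -0.1156  0.0687] [39 46 41]
304 [ 0.5188 -0.1143  0.079 ] [ 65 133  80]
308 [ 0.5225 -0.1154  0.0789] [ 72 143  89]
312 [ 0.5261 -0.1165  0.0787] [ 76 147  93]
316 [ 0.5298 -0.1177  0.0782] [ 79 150  95]
320 [ 0.5336 -0.1184  0.0797] [ 79 150  96]
324 [ 0.5372 -0.1196  0.0793] [ 78 149  95]
328 [ 0.5409 -0.1211  0.0777] [ 68 136  84]
332 [ 0.5443 -0.1249  0.0676] [44 48 46]
336 [ 0.5482 -0.1261  0.0672] [53 55 57]
340 [ 0.552  -0.1302  0.0565] [127 134 139]
344 [ 0.556  -0.1311  0.0572] [127 135 139]
348 [ 0.56   -0.1323  0.0571] [134 140 142]
352 [ 0.564  -0.1336  0.0566] [190 183 170]
356 [ 0.568  -0.1346  0.0575] [191 185 171]
v 152 0.0582 [125 132 136]
v 158 0.0623 [41 43 44]
v 164 0.0677 [41 40 42]
v 170 0.078 [42 93 55]
v 176 0.079 [ 76 147  93]
v 182 0.0798 [ 78 149  96]
v 188 0.0794 [ 79 151  96]
v 194 0.0795 [ 76 147  93]
v 200 0.0697 [44 48 46]
v 206 0.0581 [127 134 138]
v 212 0.056 [169 167 159]
v 218 0.0568 [190 183 171]
9.6
```

Corrected by the console's known 60 mm, the key top is at 0.082, so fully down is 0.076. The finger reached 0.0759 at 16 N and never touched the housing (0.071), so it was a full press.

```bash
python3 -c "
from plant import arm
print(arm.sign_off())"
```

```text
the job is handed in; nothing more can be done
None
```

The selector was pushed three clicks clockwise onto the yellow tag, then the green key was pressed fully down once and came back up; the arm touched nothing else, and the job is handed in at about 9.6 s (whether the lamp lit was not visible in the pictures).

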